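# Bed saxophone key pads in the snap-cover jig

## Robot

A 6-joint arm with a two-finger parallel gripper is mounted at the origin on the work surface. World frame = base frame: x ahead of the robot, y to its left, z up, the work surface at z = 0. Lengths are in m, angles in rad, forces in N, time in s.
With the tool pointing down it reaches from about 0.325 to 0.9 m from the base axis. Payload 6.1 kg.
Tool frame: the origin (TCP) lies midway between the tips of the shut fingers; the grasp point (between the pads) lies 19 mm behind it; x points along the fingers, y is the direction in which the jaws open and shut, and the axes are right-handed (so a half turn about x gives the same grasp; the last joint's range is limited). The gripper opens to 85 mm and grips with 20 to 120 N. Pads are 22 mm wide; open, the fingers measure 114 mm over their backs; the gripper's body (76 mm by 85 mm) begins 54 mm behind the grasp point. The pads swing forward as they close: fully open they stand 13 mm farther back than shut.
Start: joints at [-1.388, 0.22, 1.526, -0, 1.395, -0.126], TCP at [0.19, -0.595, 0.231] pointing down, gripper open.
Joint ranges: [-2.98, 2.98], [-0.91, 2.08], [0.09, 2.57], [-1.24, 4.39], [0.2, 2.65], [-2.68, 2.68]. Speed limits (rad/s): [2.57, 2.57, 3.01, 3.14, 3.14, 3.14].

## Interface

Orientations are given as [roll, pitch, yaw] about the fixed x, y, z axes, in that order (R = Rz(yaw) Ry(pitch) Rx(roll)).
In Python, from plant import movep, move_l, set_joints, gripper_to, hold, inverse_kinematics, observe, get_image, get_calibration, Unreachable, job_done gives the robot as it stands. Calls block until the motion is done:
- movep(position, orientation): joint-space move of the TCP to a pose.
- move_l(position, feed=0.15, rotation=None, max_force=None): straight line of the TCP; rotation=None keeps the orientation; feed is the mean speed in m/s. With max_force (N) it stops when the force on the tool has changed by that much, and returns True; else False.
- set_joints(angles): joint-space move.
- gripper_to(opening, f_grip=None): finger opening in m; f_grip is the grip in N (None keeps the last); returns when the fingers have stopped.
- hold(seconds).
- inverse_kinematics(position, orientation): joint angles nearest the present ones, or None.
- observe(): the state.
- get_image(name): name is "side" or "top"; returns (picture, depth): 400x640x3 uint8, red, green, blue; 400x640 float32, m along the optical axis (not along the pixel's ray), 0 where there is no reading.
- get_calibration(name): a dict with "intrinsics" (3x3 intrinsics, pixels), "world_from_camera" (4x4, takes a point from camera to world coordinates). Camera axes: x right, y down, z forward; pixel columns grow to the right and rows downward; lengths in m; the calibration is good to about 2 mm. A picture is of the moment at which its call begins. get_calibration takes no time and is no camera call.
A pose or a line that the arm cannot do raises Unreachable and nothing moves.
- job_done(): hands the job in, once; it reports no verdict.
The state is a dict: "time_s": time; "q": joint angles; "joint_velocities": joint speeds; "joint_torque": joint torques, N m; "eef_pos": TCP position; "tcp_rot": TCP orientation; "ft_force": force on the tool from outside, world axes, zero at the start; "torque": the same for the moment, N m; "opening": finger opening in m.
Only numpy, scipy, OpenCV 4.12 (cv2) and the standard library are available. Lean on these libraries where they do the work, as an engineer would, in place of code of your own. Each camera call takes 0.05 s, during which the arm holds its last target. There are 200 camera calls.

## Task

Set every key cup lying on the counter pad-down into a nest of the blue bedding jig (any nest, one each), lay the plywood cover over the four snap standoffs and press it down until every one clicks through. Then swing the toggle clamp over centre onto the cover's grip block, let it press there for a second or so, and swing it back open so that it stays back. Leave the brass neck, the pad slick and the oil bottle where they are.

Things in the scene. Friction and masses are not known exactly. Their poses are not given: they have to be found in the camera images.
- jig: pad-bedding jig, fixed on the counter; blue bed 140 (x) x 190 (y) x 12 mm, with a narrower tongue behind it (+x) that carries the clamp. Origin: centre of the bed's underside, on the counter, z up. Four snap standoffs at jig x = +-52, y = +-76 mm
- standoff0 (a point): snap standoff 0: shoulder of an 18 mm dark pillar, 47 mm above the counter, where the cover finally rests. A round-tipped white pin, 9 mm thick, rises from it to 68 mm, with springy barbs on its +y and -y sides that widen downward to 19 mm across. A barb yields to a board pushed down past it (5 to 10 N pressing over one, some 25 N for all four) and springs out over it for good
- standoff1 (a point): snap standoff 1: shoulder of an 18 mm dark pillar, 47 mm above the counter, where the cover finally rests. A round-tipped white pin, 9 mm thick, rises from it to 68 mm, with springy barbs on its +y and -y sides that widen downward to 19 mm across. A barb yields to a board pushed down past it (5 to 10 N pressing over one, some 25 N for all four) and springs out over it for good
- standoff2 (a point): snap standoff 2: shoulder of an 18 mm dark pillar, 47 mm above the counter, where the cover finally rests. A round-tipped white pin, 9 mm thick, rises from it to 68 mm, with springy barbs on its +y and -y sides that widen downward to 19 mm across. A barb yields to a board pushed down past it (5 to 10 N pressing over one, some 25 N for all four) and springs out over it for good
- standoff3 (a point): snap standoff 3: shoulder of an 18 mm dark pillar, 47 mm above the counter, where the cover finally rests. A round-tipped white pin, 9 mm thick, rises from it to 68 mm, with springy barbs on its +y and -y sides that widen downward to 19 mm across. A barb yields to a board pushed down past it (5 to 10 N pressing over one, some 25 N for all four) and springs out over it for good
- nest0 (a point): centre of the floor of round nest 0 on the jig's bed (12 mm above the counter): white ring 50 mm inside diameter, 58 mm outside, standing 6 mm above the bed. Nests stand at jig x = +-35, y = +-36 mm
- nest1 (a point): centre of the floor of round nest 1 on the jig's bed (12 mm above the counter): white ring 50 mm inside diameter, 58 mm outside, standing 6 mm above the bed. Nests stand at jig x = +-35, y = +-36 mm
- nest2 (a point): centre of the floor of round nest 2 on the jig's bed (12 mm above the counter): white ring 50 mm inside diameter, 58 mm outside, standing 6 mm above the bed. Nests stand at jig x = +-35, y = +-36 mm
- nest3 (a point): centre of the floor of round nest 3 on the jig's bed (12 mm above the counter): white ring 50 mm inside diameter, 58 mm outside, standing 6 mm above the bed. Nests stand at jig x = +-35, y = +-36 mm
- cup0_c (a point): centre (half-way up, 16 mm above its underside) of brass key cup 0: a round cup 44 mm in diameter and 14 mm high, cork pad underneath, with a brass key arm across its top along the cup's own x: 60 mm long, 10 mm wide, from 14 to 32 mm above the underside (the place to grip). 90 g. Two to four cups are present, lying pad down on the counter; it fits any nest, any way round
- cup1_c (a point): centre (half-way up, 16 mm above its underside) of brass key cup 1: a round cup 44 mm in diameter and 14 mm high, cork pad underneath, with a brass key arm across its top along the cup's own x: 60 mm long, 10 mm wide, from 14 to 32 mm above the underside (the place to grip). 90 g. Two to four cups are present, lying pad down on the counter; it fits any nest, any way round
- cup2_c (a point): centre (half-way up, 16 mm above its underside) of brass key cup 2: a round cup 44 mm in diameter and 14 mm high, cork pad underneath, with a brass key arm across its top along the cup's own x: 60 mm long, 10 mm wide, from 14 to 32 mm above the underside (the place to grip). 90 g. Two to four cups are present, lying pad down on the counter; it fits any nest, any way round
- cup3_c (a point): centre (half-way up, 16 mm above its underside) of brass key cup 3: a round cup 44 mm in diameter and 14 mm high, cork pad underneath, with a brass key arm across its top along the cup's own x: 60 mm long, 10 mm wide, from 14 to 32 mm above the underside (the place to grip). 90 g. Two to four cups are present, lying pad down on the counter; it fits any nest, any way round
- cover_grip (a point): centre of the cover's black grip block, 22.5 mm above the cover's underside. Block 14 mm (x) by 50 mm (y), from 5 to 40 mm above the underside. Loose plywood cover: 132 (x) x 184 (y) x 5 mm, 220 g, four 14 mm square holes at x = +-52, y = +-76 mm, same both ways round. Yellow dots at x = +-45, y = +-46 mm are places to press
- cover_hole0 (a point): centre of the cover's hole 0 at its underside (cover x = -52, y = -76 mm). It is about 60 mm above the counter when the cover lies on the standoffs unclicked, 47 mm when clicked home (cover top 52 mm, block top 87 mm)
- cover_hole1 (a point): centre of the cover's hole 1 at its underside (cover x = -52, y = 76 mm). It is about 60 mm above the counter when the cover lies on the standoffs unclicked, 47 mm when clicked home (cover top 52 mm, block top 87 mm)
- cover_hole2 (a point): centre of the cover's hole 2 at its underside (cover x = 52, y = -76 mm). It is about 60 mm above the counter when the cover lies on the standoffs unclicked, 47 mm when clicked home (cover top 52 mm, block top 87 mm)
- cover_hole3 (a point): centre of the cover's hole 3 at its underside (cover x = 52, y = 76 mm). It is about 60 mm above the counter when the cover lies on the standoffs unclicked, 47 mm when clicked home (cover top 52 mm, block top 87 mm)
- clamp_pivot (a point): axis of the toggle clamp's hinge: at jig x = +120, y = 0, 112 mm above the counter; the axis runs along the jig's y
- clamp_grip (a point): centre of the free part of the clamp's red round handle: a bar 12 mm in diameter along the jig's y, sticking out sideways from the end of the arm (free from jig y = 9 to 68 mm; this point at y = 45), 120 mm from the hinge axis. The clamp's rubber foot hangs 25 mm below the arm's end at jig y = 0
- clamp (a joint): angle of the clamp arm: 0 = level, pointing to jig -x, its foot on the grip block of the clicked-on cover; grows as the arm swings up and back to the stop at 1.75 rad (just behind upright). Over-centre spring: below about 0.85 rad it pulls shut (about 4 N at the handle), above it pulls open; down to -0.15 if nothing is under it
- neck: bystander: curved lacquered brass saxophone neck lying on the counter, 200 mm long, 28 mm thick; origin on the counter below its middle
- slick: bystander: flat chrome pad slick, 165 mm long, lying on the counter
- oil: bystander: small oil bottle, 40 mm in diameter, 90 mm tall, standing on the counter

How it is judged:
By the outcome, as a careful person would: the job done as asked, in the order asked, and still so for the second after the job is handed in, with the robot touching nothing.
Of cup0, cup1, cup2, cup3 only 2 to 4 are there at a start; the rules pass over those that are not, and their reading is None.
At some moment in a run one of cup0, cup1, cup2, cup3, cover may be knocked a few centimetres aside while the robot is not near it.
It also fails if it takes over 208 s, if anything falls off the work surface, if the arm or the gripper's body presses on something with over 40 N, if the wrist force passes 120 N, or if a joint passes its speed limit or range.

## Working session

There is one attempt and no reset: what is moved stays moved. The work goes in short steps, each a Python script; the robot and the scene stay as the last script left them, time stands still between calls to the robot, and variables do not carry over. Pictures are saved under pics/ and viewed, about 12 in all and at most 16, crops included, and the job is handed in when it is done.

```bash
ls; mkdir -p pics; python3 - <<'E'
from plant import *
import cv2,numpy as np
for n in("top","side"):
    im,d=get_image(n); c=get_calibration(n)
    cv2.imwrite(f"pics/{n}0.png",im[:,:,::-1]); np.savez(f"pics/{n}0.npz",im=im,d=d)
    print(n,c["intrinsics"].tolist(),np.round(c["world_from_camera"],4).tolist())
s=observe();print(s["time_s"],s["eef_pos"],s["tcp_rot"],s["opening"])
E
```

```text
pics
top [[447.74883154807003, 0.0, 317.85292766531285], [0.0, 447.74883154807003, 193.40286033776613], [0.0, 0.0, 1.0]] [[-0.0235, -0.9963, 0.0822, 0.486], [-0.9997, 0.0239, 0.0034, 0.0217], [-0.0053, -0.0821, -0.9966, 1.209], [0.0, 0.0, 0.0, 1.0]]
side [[375.1358464153807, 0.0, 318.33701099765426], [0.0, 375.1358464153807, 204.1127275036602], [0.0, 0.0, 1.0]] [[-0.9716, -0.1391, 0.1916, 0.408], [-0.2367, 0.5619, -0.7926, 0.8193], [0.0026, -0.8154, -0.5789, 0.6751], [0.0, 0.0, 0.0, 1.0]]
0.1 [ 0.18983179 -0.594894    0.23030441] [-1.7113757   1.56901217  1.73891527] 0.08550892933958598
```

View pics/top0.png

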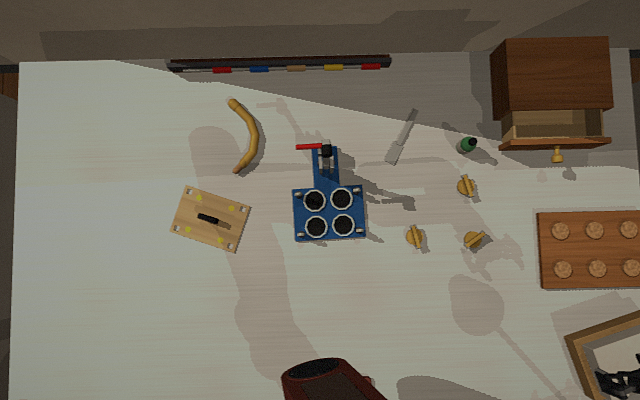

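View pics/side0.png

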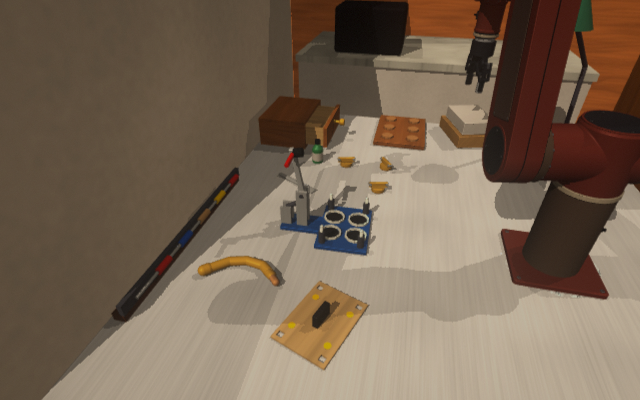

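Three cups, at top-view pixels (415,236), (474,239) and (466,186). The cover is at (210,218), the jig at (328,212) with its tongue pointing up (+x), and the clamp is open with its handle to the left (+y). Next I measure them.

```bash
cat > h.py <<'E'
from plant import *
import cv2,numpy as np
def grab(n,save=None):
    im,d=get_image(n)
    if save: cv2.imwrite(f"pics/{save}.png",im[:,:,::-1])
    return im,d
def plane(n,uv,z):
    c=get_calibration(n);K=c["intrinsics"];T=np.array(c["world_from_camera"])
    uv=np.atleast_2d(np.asarray(uv,float))
    r=np.c_[uv,np.ones(len(uv))]@np.linalg.inv(K).T@T[:3,:3].T
    return T[:3,3]+r*((z-T[2,3])/r[:,2])[:,None]
def proj(n,P):
    c=get_calibration(n);K=c["intrinsics"];T=np.linalg.inv(c["world_from_camera"])
    p=np.atleast_2d(P)@T[:3,:3].T+T[:3,3]; p=p@np.array(K).T
    return p[:,:2]/p[:,2:]
def cloud(n,d):
    c=get_calibration(n);K=np.array(c["intrinsics"]);T=np.array(c["world_from_camera"])
    v,u=np.mgrid[:400,:640]
    r=np.dstack([u,v,np.ones_like(u)])@np.linalg.inv(K).T
    return (r*d[...,None])@T[:3,:3].T+T[:3,3]
def blobs(m,lo,hi):
    k,l,st,ce=cv2.connectedComponentsWithStats(m.astype(np.uint8))
    return [(st[i,4],ce[i],l==i) for i in range(1,k) if lo<=st[i,4]<=hi]
def axis(xy):
    w,v=np.linalg.eigh(np.cov(xy.T)); a=v[:,1]; return np.arctan2(a[1],a[0]),2*np.sqrt(3*w)
def brass(im):
    h=cv2.cvtColor(im,cv2.COLOR_RGB2HSV)
    return (h[...,0]>=12)&(h[...,0]<=30)&(h[...,1]>110)&(h[...,2]>60)
E
python3 - <<'E'
from h import *
z=np.load("pics/top0.npz");im,d=z["im"],z["d"];P=cloud("top",d)
hsv=cv2.cvtColor(im,cv2.COLOR_RGB2HSV)
box=np.zeros((400,640),bool);box[160:270,270:500]=1
print("cups")
for a,c,m in blobs(brass(im)&box,40,900):
    zz=P[m][:,2]; 
    t=m&(P[...,2]>.023)
    v,u=np.nonzero(t); q=plane("top",np.c_[u,v],.032) if t.sum() else np.zeros((2,3))
    v,u=np.nonzero(m); w=plane("top",np.c_[u,v],.014)
    print(a,c.round(1),np.percentile(zz,[5,50,95]).round(3),"top",t.sum(),q.mean(0).round(4),np.round(axis(q[:,:2]),3),"all",w.mean(0).round(4))
blue=(hsv[...,0]>95)&(hsv[...,0]<125)&(hsv[...,1]>120)
print("blue",[(a,c.round(1)) for a,c,m in blobs(blue,300,9999)])
dark=(im.max(2)<60); b2=np.zeros_like(box);b2[180:245,290:370]=1
for a,c,m in blobs(dark&b2,150,900): print("nest",a,c.round(1),plane("top",c,.012).round(4),P[m].mean(0).round(4))
b3=np.zeros_like(box);b3[180:258,165:256]=1
wood=(b3&(hsv[...,1]>75)&(hsv[...,0]<35))
for a,c,m in blobs(wood,1000,9999):
    mm=cv2.morphologyEx(m.astype(np.uint8),cv2.MORPH_CLOSE,np.ones((15,15)))
    cs,_=cv2.findContours(mm,cv2.RETR_EXTERNAL,cv2.CHAIN_APPROX_NONE)
    r=cv2.boxPoints(cv2.minAreaRect(cs[0])); q=plane("top",r,.005); print("cover",a,r.round(1).tolist(),q.round(4).tolist(),q.mean(0),np.linalg.norm(q[0]-q[1]),np.linalg.norm(q[1]-q[2]))
yel=b3&(hsv[...,0]>=24)&(hsv[...,0]<=34)&(hsv[...,1]>150)
for a,c,m in blobs(yel,8,200): print("yel",a,c.round(1),plane("top",c,.005).round(4))
for a,c,m in blobs(b3&dark,30,900):
    v,u=np.nonzero(m);q=plane("top",np.c_[u,v],.04);print("blk",a,c.round(1),q.mean(0).round(4),np.round(axis(q[:,:2]),3),P[m][:,2].max())
cr=cv2.resize(im[160:270,160:500],None,fx=2.3,fy=2.3,interpolation=cv2.INTER_CUBIC);cv2.imwrite("pics/crop0.png",cr[:,:,::-1])
E
```

```text
cupsTraceback (most recent call last):
  File "<stdin>", line 11, in <module>
    return _wrapfunc(a, 'round', decimals=decimals, out=out)
    return _wrapit(obj, method, *args, **kwds)
    conv = _array_converter(obj)
ValueError: setting an array element with a sequence. The requested array has an inhomogeneous shape after 1 dimensions. The detected shape was (2,) + inhomogeneous part.
```

```bash
sed -i 's/return np.arctan2(a\[1\],a\[0\]),2\*np.sqrt(3\*w)/return np.r_[np.arctan2(a[1],a[0]),2*np.sqrt(3*w)]/' h.py
cat > m0.py <<'E'
from h import *
z=np.load("pics/top0.npz");im,d=z["im"],z["d"];P=cloud("top",d)
hsv=cv2.cvtColor(im,cv2.COLOR_RGB2HSV)
box=np.zeros((400,640),bool);box[160:270,380:500]=1
print("cups")
for a,c,m in blobs(brass(im)&box,40,900):
    zz=P[m][:,2]; t=m&(P[...,2]>.023)
    v,u=np.nonzero(t); q=plane("top",np.c_[u,v],.032) if t.sum() else np.zeros((2,3))
    v,u=np.nonzero(m); w=plane("top",np.c_[u,v],.014)
    print(a,c.round(1),np.percentile(zz,[5,50,95]).round(3),"top",t.sum(),q.mean(0).round(4),axis(q[:,:2]).round(3),"all",w.mean(0).round(4))
blue=(hsv[...,0]>95)&(hsv[...,0]<125)&(hsv[...,1]>120)
print("blue",[(a,c.round(1)) for a,c,m in blobs(blue,300,9999)])
dark=(im.max(2)<60); b2=np.zeros_like(box);b2[180:245,290:370]=1
for a,c,m in blobs(dark&b2,150,900): print("nest",a,c.round(1),plane("top",c,.012).round(4),P[m].mean(0).round(4))
b3=np.zeros_like(box);b3[180:258,165:256]=1
wood=(b3&(hsv[...,1]>75)&(hsv[...,0]<35))
for a,c,m in blobs(wood,1000,9999):
    mm=cv2.morphologyEx(m.astype(np.uint8),cv2.MORPH_CLOSE,np.ones((15,15)))
    cs,_=cv2.findContours(mm,cv2.RETR_EXTERNAL,cv2.CHAIN_APPROX_NONE)
    r=cv2.boxPoints(cv2.minAreaRect(cs[0])); q=plane("top",r,.005); print("cover",a,r.round(1).tolist(),q.round(4).tolist(),q.mean(0),np.linalg.norm(q[0]-q[1]),np.linalg.norm(q[1]-q[2]))
yel=b3&(hsv[...,0]>=24)&(hsv[...,0]<=34)&(hsv[...,1]>150)
for a,c,m in blobs(yel,8,200): print("yel",a,c.round(1),plane("top",c,.005).round(4))
for a,c,m in blobs(b3&dark,30,900):
    v,u=np.nonzero(m);q=plane("top",np.c_[u,v],.04);print("blk",a,c.round(1),q.mean(0).round(4),axis(q[:,:2]).round(3),P[m][:,2].max())
cr=cv2.resize(im[160:270,160:500],None,fx=2.3,fy=2.3,interpolation=cv2.INTER_CUBIC);cv2.imwrite("pics/crop0.png",cr[:,:,::-1])
E
python3 m0.py
```

```text
cups
242 [465.6 186.1] [0.008 0.015 0.032] top 90 [ 0.5945 -0.3685  0.032 ] [-2.883  0.011  0.057] all [ 0.5949 -0.3701  0.014 ]
240 [414.3 236.4] [0.009 0.015 0.032] top 92 [ 0.4638 -0.2264  0.032 ] [-2.913  0.012  0.058] all [ 0.464  -0.2275  0.014 ]
245 [473.2 238.8] [0.009 0.014 0.033] top 96 [ 0.4539 -0.382   0.032 ] [2.16  0.013 0.057] all [ 0.4542 -0.3831  0.014 ]
blue [(np.int32(2306), array([327.7, 202.4]))]
nest 255 [313.9 200.2] [[0.5668 0.0368 0.012 ]] [0.5664 0.0368 0.0161]
nest 254 [340.8 198.2] [[ 0.5703 -0.0354  0.012 ]] [ 0.5695 -0.035   0.0211]
nest 256 [342.7 224.5] [[ 0.5002 -0.0385  0.012 ]] [ 0.5001 -0.0381  0.0211]
nest 256 [315.7 226.3] [[0.4968 0.0335 0.012 ]] [0.4967 0.0335 0.0163]
cover 3177 [[169.3000030517578, 231.10000610351562], [184.89999389648438, 184.3000030517578], [250.0, 206.0], [234.39999389648438, 252.8000030517578]] [[0.4934, 0.4269, 0.005], [0.6187, 0.3851, 0.005], [0.5557, 0.2094, 0.005], [0.4315, 0.2525, 0.005]] [0.52484301 0.31845536 0.005     ] 0.13208793038129335 0.18662862951810055
yel 27 [198.6 197.4] [[0.5823 0.348  0.005 ]]
yel 23 [231.  207.8] [[0.552  0.2607 0.005 ]]
yel 28 [187.5 229. ] [[0.4979 0.378  0.005 ]]
yel 26 [219.8 239.6] [[0.4675 0.2912 0.005 ]]
blk 117 [208.  218.3] [0.5242 0.314  0.04  ] [1.231 0.015 0.055] 1.209007749006014
```

View pics/crop0.png

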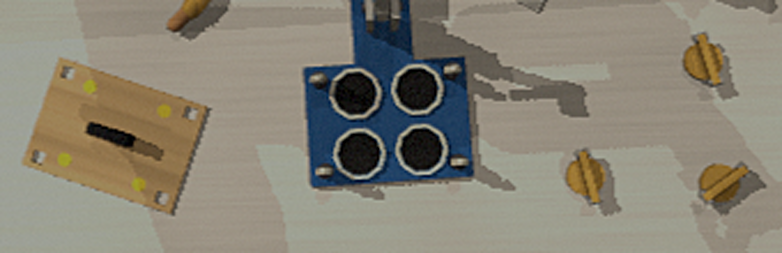

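The measurements agree with the given sizes. The jig is at about (0.5335, -0.001), yaw 0.047. The cover is at about (0.525, 0.319), yaw -0.336. I'll place the first cup with its bar along jig y, so the fingers stay clear of the standoffs.

```bash
cat >> h.py <<'E'
JC=np.array([.5335,-.0009]);JY=.047
def jig(x,y): c,s=np.cos(JY),np.sin(JY); return JC+[c*x-s*y,s*x+c*y]
def down(yaw):
    "tool down, jaws along yaw+90deg; picks the half turn nearest a neutral wrist"
    return [0,np.pi/2,yaw]
def go(xy,z,yaw):
    """joint move to a tool-down pose, half turn with q6 nearest 0"""
    best=None
    for k in (-1,0,1):
        q=inverse_kinematics([*xy,z],down(yaw+k*np.pi))
        if q is not None and (best is None or abs(q[5])<abs(best[1][5])): best=(yaw+k*np.pi,q)
    movep([*xy,z],down(best[0]))
def cups(save=None):
    im,d=grab("top",save);P=cloud("top",d);out=[]
    box=np.zeros((400,640),bool);box[160:290,372:525]=1
    for a,c,m in blobs(brass(im)&box,40,900):
        t=m&(P[...,2]>.023)
        if t.sum()<40: continue
        v,u=np.nonzero(t);q=plane("top",np.c_[u,v],.032)
        v,u=np.nonzero(m);w=plane("top",np.c_[u,v],.014)
        out.append((a,(q.mean(0)[:2]+w.mean(0)[:2])/2,*axis(q[:,:2])))
    return out
def put(cup,nest):
    xy,yaw=cup[1],cup[2]
    gripper_to(.045,40); go(xy,.10,yaw)
    move_l([*xy,.0165],feed=.12,max_force=12)
    gripper_to(.0,40); o=observe()
    print("grip",round(o["opening"],4),o["eef_pos"].round(4),o["time_s"])
    move_l([*xy,.13],feed=.2)
    n=jig(*nest); go(n,.13,JY+np.pi/2)
    move_l([*n,.05],feed=.15)
    print("hit",move_l([*n,.0285],feed=.04,max_force=6),observe()["eef_pos"].round(4),round(observe()["opening"],4))
    gripper_to(.04); move_l([*n,.14],feed=.2); print("t",observe()["time_s"])
E
python3 - <<'E'
from h import *
cs=cups(); print(cs)
c=min(cs,key=lambda c:np.hypot(*(c[1]-[.4638,-.2264])))
put(c,(35,36) and (.035,.036))
go([.45,-.15],.3,0)
im,_=grab("top"); cr=cv2.resize(im[150:270,270:500],None,fx=3.4,fy=3.4,interpolation=cv2.INTER_CUBIC);cv2.imwrite("pics/p1.png",cr[:,:,::-1])
print(cups(),observe()["time_s"])
E
```

```text
[(np.int32(242), array([ 0.59455108, -0.36912235]), np.float64(-2.877193643655435), np.float64(0.013260538123050142), np.float64(0.055957437114480535)), (np.int32(240), array([ 0.46396776, -0.22700936]), np.float64(-2.9127646071814453), np.float64(0.010897483307872954), np.float64(0.057200114279623106)), (np.int32(244), array([ 0.45396649, -0.38213309]), np.float64(2.1373913345280684), np.float64(0.01177340539643409), np.float64(0.05799515906520672))]
grip 0.0087 [ 0.4648 -0.2276  0.0175] 3.6167
hit True [0.5665 0.0368 0.0295] 0.0087
t 7.7333
[(np.int32(240), array([ 0.59488354, -0.36920702]), np.float64(-2.867261845428247), np.float64(0.011530400720975331), np.float64(0.0572707897551334))] 8.9417
```

View pics/p1.png

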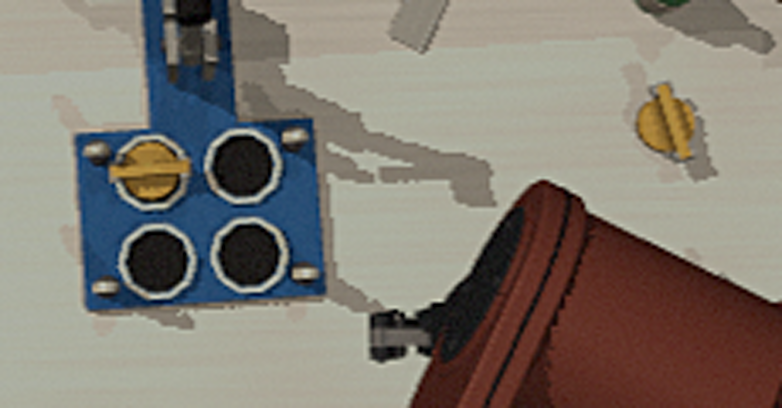

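The first cup sits centred in nest (+x,+y), at crop pixel (150,172). Now the other two, each measured again before the grasp.

```bash
python3 - <<'E'
from h import *
go([.35,-.05],.3,0)
for nest in ((.035,-.036),(-.035,-.036)):
    go([.4,.25],.3,0); cs=cups(); print(cs)
    put(max(cs,key=lambda c:c[1][0]),nest)
go([.4,-.35],.3,0)
im,_=grab("top"); cr=cv2.resize(im[140:270,160:500],None,fx=2.3,fy=2.3,interpolation=cv2.INTER_CUBIC);cv2.imwrite("pics/p2.png",cr[:,:,::-1])
print(observe()["time_s"])
E
```

```text
[(np.int32(240), array([ 0.59468537, -0.36922154]), np.float64(-2.873350138949558), np.float64(0.011767199339573813), np.float64(0.05694912473985698)), (np.int32(240), array([ 0.45418747, -0.3825116 ]), np.float64(2.150457324024575), np.float64(0.01117901215013463), np.float64(0.05777782090460501))]
grip 0.0091 [ 0.5955 -0.3699  0.0179] 15.5583
hit True [ 0.57   -0.0352  0.0298] 0.0087
t 19.8333
[(np.int32(241), array([ 0.4541318 , -0.38237558]), np.float64(2.1461695187829393), np.float64(0.011065991459241635), np.float64(0.058261704842096876))]
grip 0.0091 [ 0.4547 -0.3831  0.0176] 25.1083
hit True [ 0.5    -0.0384  0.0296] 0.0089
t 29.4417
30.8583
```

View pics/p2.png

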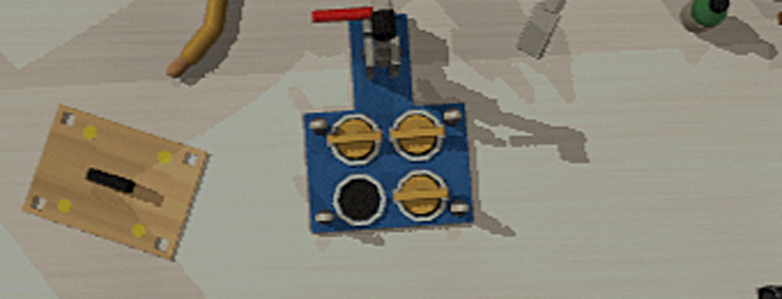

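All three cups are seated in nests. Next is the cover: measure its dots again, grip the block, lift it above the jig and check the alignment.

```bash
cat >> h.py <<'E'
def dots(z,box,save=None):
    im,d=grab("top",save);hsv=cv2.cvtColor(im,cv2.COLOR_RGB2HSV)
    m=(hsv[...,0]>=24)&(hsv[...,0]<=34)&(hsv[...,1]>150)
    b=np.zeros_like(m);b[box[0]:box[1],box[2]:box[3]]=1
    bl=blobs(m&b,8,200)
    return im,[(a,plane("top",c,z)[0,:2].round(4)) for a,c,_ in bl]
E
python3 - <<'E'
from h import *
im,D=dots(.005,(170,300,120,280)); print(D); assert len(D)==4
p=np.array([x for _,x in D]); c=p.mean(0)
q=sorted(p.tolist(),key=lambda v:v[1]); q=np.array(q); # fit: longer axis = cover y
rect=cv2.minAreaRect((p*1e4).astype(np.float32)); print(rect)
q=p-c; cand=np.linspace(-.8,.8,1601)
e=[np.abs(np.abs(q@np.array([np.cos(a),np.sin(a)]))-.045).sum()+np.abs(np.abs(q@np.array([-np.sin(a),np.cos(a)]))-.046).sum() for a in cand]
# near-square dots: also take the block's long axis
P=(im.max(2)<60);P[:180]=0;P[260:]=0;P[:,:160]=0;P[:,260:]=0
b=max(blobs(P,30,900),key=lambda t:t[0]);v,u=np.nonzero(b[2]);ax=axis(plane("top",np.c_[u,v],.04)[:,:2])[0]
yaw=cand[int(np.argmin(e))];print("cover",c,yaw,"block",ax%np.pi-np.pi/2)
gripper_to(.05,100); go(c,.12,yaw+np.pi/2)
move_l([*c,.010],feed=.12,max_force=12)
gripper_to(0,100);o=observe();print("grip",o["opening"],o["eef_pos"],o["time_s"])
move_l([*c,.16],feed=.15)
n=jig(0,0);go(n,.16,JY+np.pi/2);move_l([*n,.11],feed=.1);hold(.3)
o=observe();print(o["eef_pos"],o["opening"],o["ft_force"],o["time_s"])
im,_=grab("top","p3");im2,_=grab("side")
a=cv2.resize(im[150:260,260:400],(700,550),interpolation=cv2.INTER_CUBIC);cv2.imwrite("pics/p3a.png",a[:,:,::-1])
a=cv2.resize(im2[150:270,260:400],(700,600),interpolation=cv2.INTER_CUBIC);cv2.imwrite("pics/p3b.png",a[:,:,::-1])
E
```

```text
[(np.int32(24), array([0.583 , 0.3478])), (np.int32(23), array([0.552 , 0.2607])), (np.int32(25), array([0.4978, 0.3782])), (np.int32(25), array([0.4672, 0.2911]))]
((5248.99951171875, 3194.499755859375), (925.240234375, 904.6102294921875), 70.4087142944336)
cover [0.525   0.31945] -0.34 block -0.3412331400268971
grip 0.00025801105355761304 [0.52065315 0.32235402 0.03303586] 34.9083
[ 0.53396282 -0.00099883  0.11067557] 0.000329961784109652 [ 0.11362825 -0.20528063 -0.10615947] 38.0917
```

View pics/p3a.png

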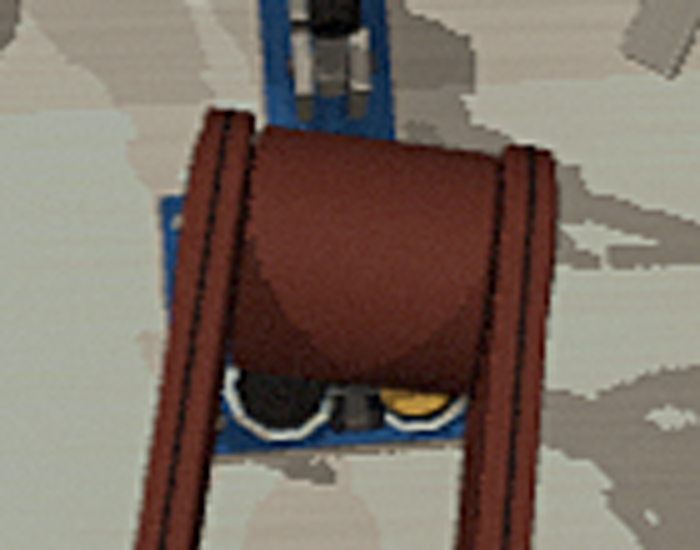

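View pics/p3b.png

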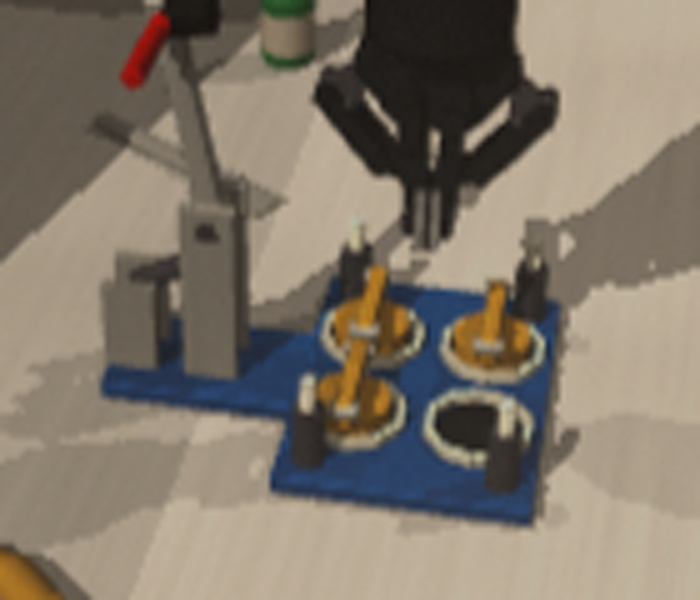

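The grip came up empty: the descent stopped at z=0.033. I'll move aside and look at the cover.

```bash
python3 - <<'E'
from h import *
n=jig(0,0);move_l([*n,.2]);go([.4,-.3],.3,0)
im,D=dots(.005,(170,300,120,280)); print(D)
a=cv2.resize(im[150:280,130:380],(780,406),interpolation=cv2.INTER_CUBIC);cv2.imwrite("pics/p4.png",a[:,:,::-1])
print(observe()["time_s"])
E
```

```text
[(np.int32(25), array([0.5665, 0.366 ])), (np.int32(27), array([0.538, 0.278])), (np.int32(26), array([0.4807, 0.3931])), (np.int32(26), array([0.4526, 0.3052]))]
40.2833
```

View pics/p4.png

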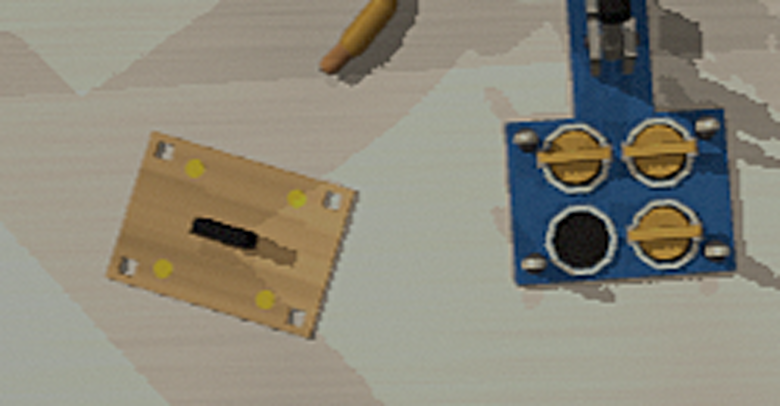

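The cover was knocked about 22 mm aside between the look and the grasp. It lies flat and unharmed with its block at crop pixel (224,233). I'll retry from the new pose and check that the grip holds before carrying on.

```bash
cat > cov.py <<'E'
from h import *
import sys
im,D=dots(.005,(170,300,120,280)); assert len(D)==4,D
p=np.array([x for _,x in D]); c=p.mean(0); q=p-c; cand=np.linspace(-.8,.8,1601)
e=[np.abs(np.abs(q@np.array([np.cos(a),np.sin(a)]))-.045).sum()+np.abs(np.abs(q@np.array([-np.sin(a),np.cos(a)]))-.046).sum() for a in cand]
yaw=cand[int(np.argmin(e))];print("cover",c,yaw)
gripper_to(.06,100); go(c,.12,yaw)   # jaws along yaw+90 must be cover x
E
echo; python3 - <<'E'
# which yaw did the first cover try use? jaws along cover x needs tool yaw = cover yaw - 90deg
import numpy as np
print("jaw dir for down(yaw)= yaw+90; cover x dir = cyaw -> yaw = cyaw-90 (== cyaw+90)")
E
sed -i 's/go(c,.12,yaw) .*/go(c,.12,yaw+np.pi\/2)/' cov.py
cat >> cov.py <<'E'
print("touch",move_l([*c,.012],feed=.08,max_force=12),observe()["eef_pos"].round(4))
if observe()["eef_pos"][2]>.02:
    move_l([*observe()["eef_pos"][:2],.15]); sys.exit("blocked")
gripper_to(0,100);o=observe();print("grip",o["opening"],o["eef_pos"].round(4),o["time_s"])
if o["opening"]<.008: gripper_to(.06); move_l([*c,.15]); sys.exit("no grip")
move_l([*c,.16],feed=.15)
n=jig(0,0);go(n,.16,JY+np.pi/2);move_l([*n,.11],feed=.1);hold(.3)
o=observe();print(o["eef_pos"],o["opening"],o["ft_force"],o["time_s"])
im2,_=grab("side");im,_=grab("top","p5t")
a=cv2.resize(im2[150:270,260:400],(700,600),interpolation=cv2.INTER_CUBIC);cv2.imwrite("pics/p5.png",a[:,:,::-1])
E
python3 cov.py
```

```text
jaw dir for down(yaw)= yaw+90; cover x dir = cyaw -> yaw = cyaw-90 (== cyaw+90)
cover [0.509425 0.335675] -0.31300000000000006
touch False [0.5099 0.3359 0.0127]
grip 0.012807067592593733 [0.5097 0.3359 0.0125] 45.3083
[ 0.53399354 -0.00103382  0.1107061 ] 0.0125416495437267 [-0.28127708 -0.22610107 -2.55825586] 48.6667
```

View pics/p5.png

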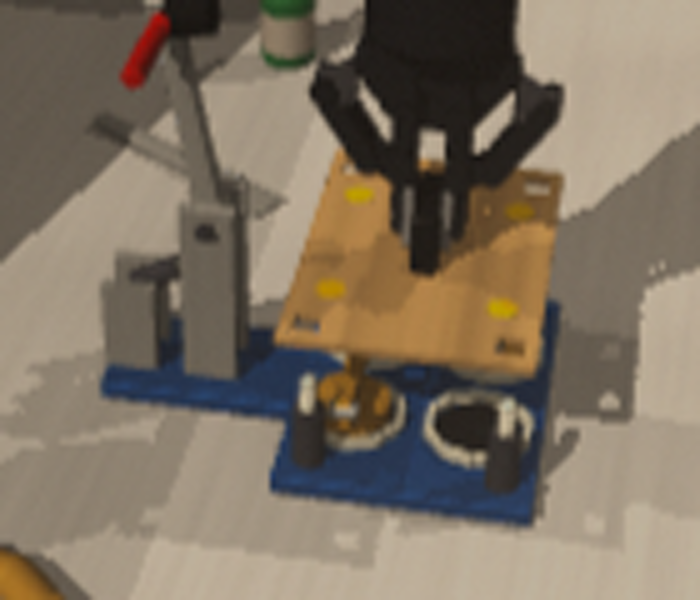

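The cover is held level over the jig. I measure its dots and the visible pin tips in the same side view, to cancel any calibration bias.

```bash
python3 - <<'E'
from h import *
im,_=grab("side");hsv=cv2.cvtColor(im,cv2.COLOR_RGB2HSV)
zb=observe()["eef_pos"][2]-.0125;print("underside",zb)
m=(hsv[...,0]>=22)&(hsv[...,0]<=34)&(hsv[...,1]>170)&(im[...,0]>120);b=np.zeros_like(m);b[175:225,310:375]=1
def inj(xy): d=xy-JC;c,s=np.cos(JY),np.sin(JY);return np.array([c*d[0]+s*d[1],-s*d[0]+c*d[1]])*1e3
for a,c,k in blobs(m&b,4,99): print("dot",a,c.round(1),inj(plane("side",c,zb+.005)[0,:2]).round(1))
w=(hsv[...,1]<80)&(im.min(2)>150);b[:]=0;b[222:240,315:370]=1
for a,c,k in blobs(w&b,3,60):
    v,u=np.nonzero(k);print("pin",a,c.round(1),v.min(),v.max(),inj(plane("side",[c[0],v.min()-.5],.068)[0,:2]).round(1))
for s,y in((1,1),(-1,1)): print("expected pin tip px",proj("side",[*jig(s*.052,.076),.068]).round(1))
for x in(.052,-.052): print("exp hole px",proj("side",[*jig(x,.076),zb+.005]).round(1))
a=cv2.resize(im[170:250,310:375],(650,800)[:2] and (480,590),interpolation=cv2.INTER_NEAREST);cv2.imwrite("pics/p6.png",a[:,:,::-1])
E
```

```text
underside 0.09779700532160022
dot 16 [331.5 188.5] [ 43.8 -47.7]
dot 8 [325.5 207.5] [44.3 44.9]
dot 16 [359.8 211.5] [-45.1  45. ]
expected pin tip px [[320.3 224.9]]
expected pin tip px [[360.4 229.9]]
exp hole px [[320.4 214.2]]
exp hole px [[361.3 219.1]]
```

```bash
python3 - <<'E'
from h import *
ims=[grab("side")[0].astype(float) for _ in range(3)];im=np.mean(ims,0)
g=im.min(2)
for u0,v0 in((321,226),(361,230)): print(g[v0-6:v0+9,u0-6:u0+7].astype(int))
E
```

```text
[[ 37  39  38  39  46  50  53  70  76  75  76  77  79]
 [ 37  37  37  37  38  37  37  39  39  39  45  83 107]
 [ 37  37  37  37  37  38  37  38  38  39  38  40  64]
 [ 38  37  37  38  37  37  38  38  37  37  37  38  41]
 [ 36  38  38  37  37  47  80  68  48  42  59  64  61]
 [ 38  37  38  37  50 103 132 107  64  65  49  39  32]
 [ 37  37  38  38  63 127 150 113  57  46  34  32  31]
 [ 38  38  37  39  64 125 133 103  50  34  34  33  31]
 [ 37  38  38  39  73 135 139 110  46  33  35  33  30]
 [ 39  38  38  38  84 144 140 112  42  34  35  35  29]
 [ 40  41  40  43  76 145 140 107  40  33  40  46  41]
 [ 42  42  41  47  66 130 134  87  38  33  43  59  83]
 [ 39  39  40  47  52  79  98  67  38  35  44  64 108]
 [ 68  53  38  47  46  46  44  42  40  35  35  47  67]
 [103  96  48  46  45  44  43  39  35  31  29  27  30]]
[[ 62  62  65  65  64  64  63  62  62  63  62  62  59]
 [ 64  66  72  73  73  73  69  66  64  62  59  58  46]
 [ 59  59  57  62  62  65  64  64  59  48  38  38  37]
 [ 60  58  51  47  45  37  38  37  38  37  37  38  38]
 [ 74  72  70  69  68  58  43  41  38  37  38  38  38]
 [ 66  67  69  74  73  78  94  82  42  38  37  38  39]
 [ 47  52  55  62  83 115 148 123  70  48  38  38  38]
 [ 30  30  31  46  89 146 157 131  89  98  63  40  39]
 [ 30  30  29  29  59 136 131 121 105 132 112  65  40]
 [ 30  30  30  31  62 142 143 129  91 123 132  97  41]
 [ 31  30  31  35  68 144 141 115  58 100 128 105  40]
 [ 30  30  33  43  77 143 140 108  42  74 132 106  41]
 [ 30  30  34  47  75 130 121  88  40  75 133  77  40]
 [ 30  30  34  45  55  87  74  63  41  68 113  47  40]
 [ 31  31  35  45  46  47  49  46  43  54  73  45  42]]
```

Pins and cover agree to about 1 mm in the same view, within the 2.5 mm clearance. Lower onto the pins, then press.

```bash
python3 - <<'E'
from h import *
n=jig(0,0)
print(move_l([*n,.064],feed=.03,max_force=10)); o=observe();print(o["eef_pos"].round(4),o["opening"],o["ft_force"].round(1),o["torque"].round(2))
im,_=grab("side");a=cv2.resize(im[150:270,260:400],(700,600),interpolation=cv2.INTER_CUBIC);cv2.imwrite("pics/p7.png",a[:,:,::-1])
E
```

```text
True
[ 0.534  -0.0007  0.0691] 0.012321532422937447 [1.7 1.6 1.9] [ 0.13 -0.25  0.04]
```

View pics/p7.png

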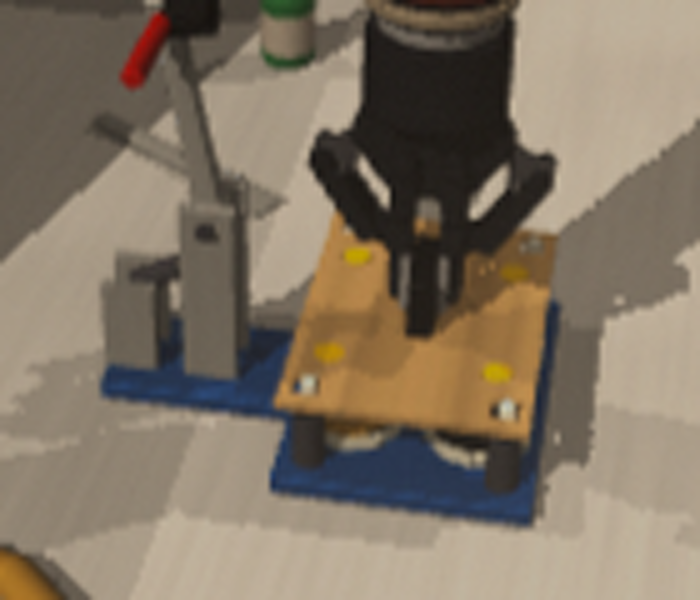

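The pins show white in all the visible holes, at crop pixels (307,385), (507,410) and (530,243). Press down with the grip, then release and press over each dot.

```bash
python3 - <<'E'
from h import *
n=jig(0,0)
def st(t): o=observe();print(t,o["eef_pos"].round(4),round(o["opening"],4),o["ft_force"].round(1),round(o["time_s"],1))
for z in(.064,.060,.057):
    print(move_l([*n,z],feed=.02,max_force=45)); st(z)
gripper_to(.04);hold(.2);move_l([*n,.15],feed=.15);gripper_to(0)
st("up")
for x,y in((.045,.046),(-.045,.046),(-.045,-.046),(.045,-.046)):
    p=jig(x,y);go(p,.13,JY+np.pi/2);move_l([*p,.065],feed=.1,max_force=15)
    print(move_l([*p,.045],feed=.02,max_force=16));st((x,y));move_l([*p,.13],feed=.15)
go([.4,-.3],.3,0)
im,_=grab("side");a=cv2.resize(im[150:270,260:400],(700,600),interpolation=cv2.INTER_CUBIC);cv2.imwrite("pics/p8.png",a[:,:,::-1])
im,d=grab("top","p8t");np.savez("pics/p8.npz",d=d,im=im);P=cloud("top",d)
for x in(.045,-.045):
  for y in(.065,.02,-.02,-.065):
    u,v=proj("top",[*jig(x,y),.052])[0].round().astype(int);print((x,y),np.median(P[v-1:v+2,u-1:u+2,2]).round(4))
E
```

```text
False
0.064 [ 0.535  -0.0009  0.066 ] 0.0124 [-2.3  1.3 10.9] 50.6
False
0.06 [ 0.533  -0.0008  0.0595] 0.0122 [0.4 1.6 0.1] 51.0
False
0.057 [ 0.5331 -0.0008  0.0594] 0.0121 [-11.6   1.2  22.2] 51.3
up [ 0.5334 -0.0009  0.1497] -0.0003 [ 0.8 -0.   0.2] 53.1
True
(0.045, 0.046) [0.5762 0.0472 0.052 ] 0.0 [-1.9  0.8  5. ] 55.0
True
(-0.045, 0.046) [0.4863 0.043  0.052 ] 0.0001 [-2.2 -0.2  6.8] 57.6
True
(-0.045, -0.046) [ 0.4907 -0.049   0.052 ] -0.0005 [-1.8  0.9  7.2] 60.2
True
(0.045, -0.046) [ 0.5806 -0.0447  0.0521] -0.0001 [-1.7  0.2  5.8] 62.8
(0.045, 0.065) 0.0509
(0.045, 0.02) 0.0512
(0.045, -0.02) 0.0494
(0.045, -0.065) 0.0507
(-0.045, 0.065) 0.0503
(-0.045, 0.02) 0.0506
(-0.045, -0.02) 0.0517
(-0.045, -0.065) 0.0524
```

View pics/p8.png

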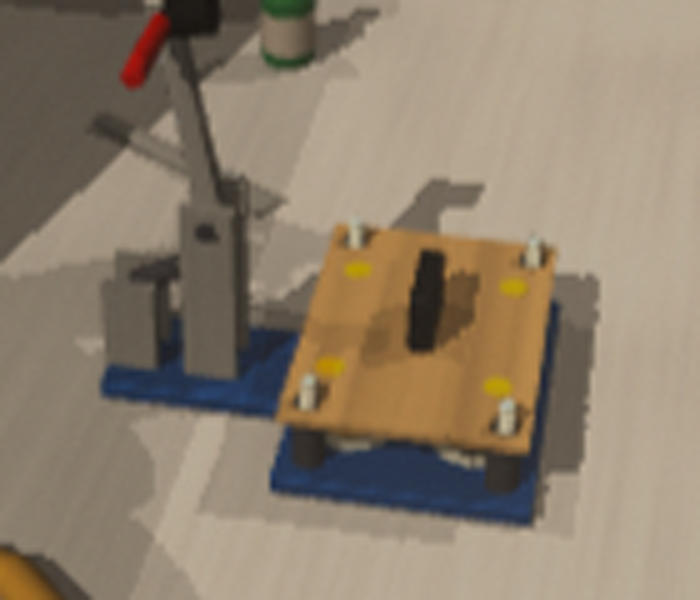

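The cover is home: all four press points and depth samples read about 52 mm. Now I check where the clamp handle is before gripping it.

```bash
python3 - <<'E'
from h import *
z=np.load("pics/p8.npz");P=cloud("top",z["d"]);hsv=cv2.cvtColor(z["im"],cv2.COLOR_RGB2HSV)
m=((hsv[...,0]<8)|(hsv[...,0]>172))&(hsv[...,1]>150);b=np.zeros_like(m);b[125:165,285:345]=1
for a,c,k in blobs(m&b,10,500):
    print(a,c.round(1),np.median(P[k],0).round(4),plane("top",c,.23).round(4),P[k][:,1].min().round(3),P[k][:,1].max().round(3))
t=1.75;print("expected",jig(.12-.12*np.cos(t),.0385),.112+.12*np.sin(t))
E
```

```text
124 [308.8 145.9] [0.6718 0.0421 0.2343] [[0.6728 0.0425 0.23  ]] 0.015 0.071
expected [0.67292456 0.04420035] 0.2300783136248724
```

The handle is within 2 mm of where it should be. Grip it lightly and swing along the arc.

```bash
cat > cl.py <<'E'
from h import *
Y=.047
def H(t,dz=0): return [*jig(.12-.12*np.cos(t),Y),.112+.12*np.sin(t)-.017+dz]
def st(t): o=observe();print(t,o["eef_pos"].round(4),round(o["opening"],4),o["ft_force"].round(1),round(o["time_s"],1))
def arc(a,b,n):
    for t in np.linspace(a,b,n+1)[1:]:
        if move_l(H(t),feed=.08,max_force=35): st(("STOP",round(t,2))); return False
        if abs(t-b)<1e-6 or int(t*10)%4==0: st(round(t,2))
    return True
E
python3 - <<'E'
from cl import *
gripper_to(.04,25);p=H(1.75);go(p[:2],.33,JY+np.pi/2)
print(move_l(p,feed=.1,max_force=10));gripper_to(0,25);st("grip")
ok=observe()["opening"]>.008 and arc(1.75,0,14)
if ok: gripper_to(.035);hold(1.5);st("pressing")
im,_=grab("side");a=cv2.resize(im[120:260,240:400],(640,560),interpolation=cv2.INTER_CUBIC);cv2.imwrite("pics/p9.png",a[:,:,::-1])
E
```

```text
False
grip [0.6716 0.0526 0.2139] 0.011 [-6.7 -1.1  4.5] 68.7
1.62 [0.6588 0.052  0.216 ] 0.0107 [5.  0.9 1.3] 69.0
1.25 [0.6137 0.05   0.2097] 0.0107 [2.3 0.8 6.6] 70.0
0.88 [0.5735 0.0481 0.1864] 0.0106 [0.6 0.5 0.7] 71.0
0.0 [0.5303 0.046  0.0949] 0.011 [-7.2  1.3 -3.5] 73.4
pressing [0.5313 0.046  0.095 ] 0.0348 [0.6 0.5 0. ] 75.2
```

View pics/p9.png

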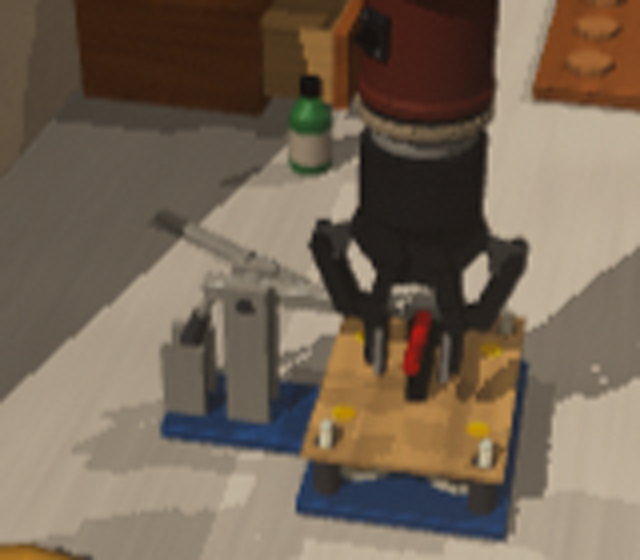

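The clamp is closed on the block, with the red handle at crop pixel (418,342), and it has pressed there under its own spring for 1.5 s. Now swing it back open and check.

```bash
python3 - <<'E'
from cl import *
gripper_to(0,25);st("grip")
if observe()["opening"]>.008 and arc(0,1.73,14):
    gripper_to(.04);hold(.4);p=H(1.73);move_l([*p[:2],.32],feed=.12)
    go([.4,-.3],.3,0);gripper_to(.06);hold(1)
im,d=grab("top");P=cloud("top",d);hsv=cv2.cvtColor(im,cv2.COLOR_RGB2HSV)
m=((hsv[...,0]<8)|(hsv[...,0]>172))&(hsv[...,1]>150);b=np.zeros_like(m);b[125:265,285:345]=1
for a,c,k in blobs(m&b,10,500): print("handle",c.round(1),np.median(P[k],0).round(4))
for x in(.045,-.045):
  for y in(.065,-.065):
    u,v=proj("top",[*jig(x,y),.052])[0].round().astype(int);print((x,y),np.median(P[v-1:v+2,u-1:u+2,2]).round(4))
s,_=grab("side")
a=cv2.resize(im[80:270,160:500],(780,436),interpolation=cv2.INTER_CUBIC);cv2.imwrite("pics/p10.png",a[:,:,::-1])
a=cv2.resize(s[140:270,250:400],(690,598),interpolation=cv2.INTER_CUBIC);cv2.imwrite("pics/p11.png",a[:,:,::-1])
st("end")
E
```

```text
grip [0.5303 0.046  0.095 ] 0.0109 [-5.3 -0.   4.3] 75.6
0.49 [0.544  0.0467 0.1536] 0.0108 [-13.2  -1.8   2.3] 76.9
0.86 [0.5735 0.048  0.192 ] 0.0109 [-17.2  -0.8  17.5] 77.9
1.24 [0.6151 0.0499 0.2136] 0.0111 [-0.5 -0.7 10.1] 78.9
1.61 [0.6574 0.0518 0.2168] 0.011 [ 4.3 -0.6  5.1] 79.9
1.73 [0.6713 0.0524 0.2145] 0.0111 [3.1 0.3 4.8] 80.3
handle [308.8 145.8] [0.6718 0.0422 0.2344]
(0.045, 0.065) 0.0508
(0.045, -0.065) 0.0503
(-0.045, 0.065) 0.051
(-0.045, -0.065) 0.0523
end [ 0.4 -0.3  0.3] 0.0603 [-0.4  0.2  0.2] 85.2
```

View pics/p10.png

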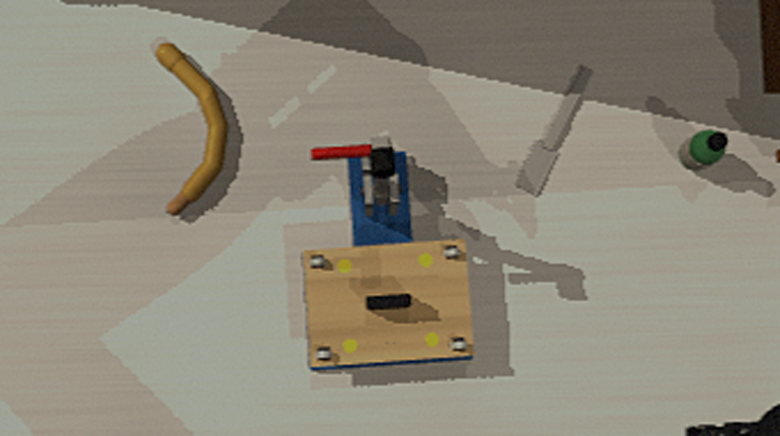

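View pics/p11.png

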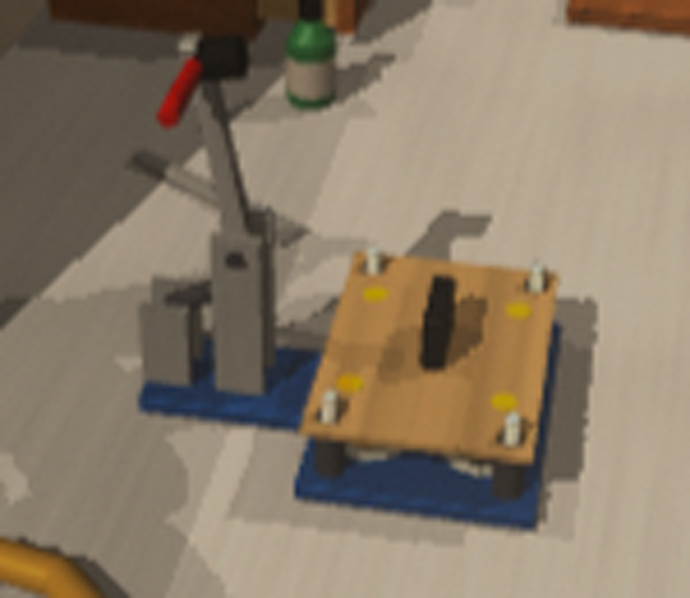

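The clamp is back at its stop, the cover is home on all four pins, and the bystanders are undisturbed. Handing in.

```bash
python3 -c "
from plant import *
print(job_done())"
```

```text
the job is handed in; nothing more can be done
None
```

The job is done and handed in at about 85 s of the 208 s allowed. All three key cups are in nests, the cover is clicked onto all four standoffs, and the clamp was pressed shut and swung back open.

- **Cups:** three were on the counter. Each was set pad-down in a nest with its arm along jig y, and the pictures showed them all seated before the cover went on.
- **Cover:** my first grasp failed. The cover had shifted about 22 mm since I measured it, and my fingers stopped on top of the block with up to a 12 N touch. I can't tell how much of the shift was my contact and how much was a knock. I measured it again, gripped it cleanly, and pressed it home. The fingertip then met the board at 52 mm at all four yellow dots, and depth readings of 50 to 52 mm agree.
- **Clamp:** it swung over centre onto the grip block and pressed under its own spring for about 1.5 s with the jaws open around the handle. After I swung it back, the handle was within 0.1 mm of where it started and still there more than a second after release.
- **Bystanders:** the brass neck, pad slick and oil bottle look unmoved in the final pictures; I did not measure them. At hand-in the robot was clear of everything.

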